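# Unlock the crock's sprung lid and hold it up for cleaning

### The arm

A 6-joint arm with a two-finger parallel gripper is mounted at the origin on a cart in front of the work surface, level with it; the furniture and walls round the work are solid. World frame = base frame: x ahead of the robot, y to its left, z up, the work surface at z = 0. Lengths are in mm, angles in rad, forces in N, time in s.
With the tool pointing down it reaches from about 300 to 775 mm from the base axis. Payload 14.6 kg.
Tool frame: the origin (TCP) lies between the finger pads; the fingertips stand manip.tip_reach ahead of it and the grasp point (between the pads) lies 5 mm behind it (manip.tip_reach is the distance from the TCP to the fingertips, in mm); z points along the fingers, y is the line along which they close (so a half turn about z gives the same grasp; the last joint's range is limited). The gripper opens to 94 mm and grips with 3 to 60 N. Pads are 16 mm wide; open, the fingers measure 119 mm over their backs; the gripper's body (75 mm by 177 mm) begins 78 mm behind the grasp point.
Start: joints at [1.107, 0.3, 1.521, -0, 1.321, -0.067], TCP at [212.554, 507.257, 219.446] pointing down, gripper open.
Joint ranges: [-3.03, 3.03], [-0.79, 2.21], [0.23, 2.52], [-1.04, 4.18], [0, 3.07], [-2.55, 2.55]. Speed limits (rad/s): [2.22, 2.22, 2.57, 3.14, 3.14, 3.14].

### API

Orientations are given as [roll, pitch, yaw] about the fixed x, y, z axes, in that order (R = Rz(yaw) Ry(pitch) Rx(roll)).
In Python, from cell import manip gives the robot as it stands. The module is installed in compiled form; this text tells all that it offers.
- The arm moves only by the shell command python3 -m creep 'ROWS' [FORCE]. ROWS is JSON, a list of rows, each a list of 3 entries, a list of its own where there are three numbers: the opening, from -1 (shut) to 1 (fully open), then the shift along the tool's x, y, z in cm, then the turn about the tool's z in units of 5 degrees (1.0 is 5 degrees). In form: [[grip, [tx, ty, tz], roll], ...]. A call has 1 to 12 rows; each row is the pose to reach, as a shift and turn from the pose commanded when the call began, along the tool's axes at that moment; what a row does not reach only later rows make up. A row lasts 1/10 s, in which the tool goes at most 50 mm and 8.59 degrees, less where a joint would pass 70% of its speed; a pose out of reach is approached as far as the arm can. A call with a gripper value outside its range is refused whole. The fingers move at their own pace and stop on an object; FORCE is the grip in N (left out, the last holds). Time passes only in rows, so rows that repeat a pose let the fingers close. It gives the time, the measured TCP pose, the force, the opening and the grip force at its end, in the units of the state.
- manip.read_state(): the state, without advancing time (a new reading comes with each control period).
- manip.camera(name): name is "scene" or "top" or "wrist"; returns the picture (420x560x3 uint8, red, green, blue); there is no depth.
- manip.camera_params(name): a dict with "fovy" (degrees; the focal length in pixels is half the picture's height over the tangent of half this angle, whatever the lens; pixels are square), "cx", "cy" (the principal point, pixels), "origin" and "attitude" of the camera in the world. Camera axes: x right, y down, z forward; pixel columns grow to the right and rows downward; lengths in mm; the calibration is good to about 2 mm. A picture is of the moment at which its call begins: read the wrist's pose just before it. camera_params takes no time and is no camera call; for the wrist camera it gives the pose at the moment of the call.
- manip.sign_off(): hands the job in; it is judged then, once.
The state is a dict: "clock": time; "joints": joint angles; "qd": joint speeds; "effort": joint torques, N m; "eef_pos": TCP position; "eef_rot": TCP orientation; "wrist_force": force on the tool from outside, world axes, zero at the start; "moment": the same for the moment, N m; "finger_gap": finger opening in mm; "finger_force": force on a finger pad.
Only numpy, scipy, OpenCV 4.12 (cv2) and the standard library are available. Lean on these libraries where they do the work, as an engineer would, in place of code of your own. Each camera call takes 0.05 s, during which the arm holds its last target. There are 200 camera calls.

### The job

Open the low wide storage crock (not the tall narrow one) so that I can wipe its seal and rim: push its sprung lid knob down, turn it counter-clockwise as far as it goes to free the locking bar, then lift the lid straight off by the knob. Finish still holding the lid in the gripper, level and still, about 8 cm above the crock and straight over its mouth; keep the lid level all the way, leave the crock standing where it is, and disturb nothing else.

Things in the scene. Friction and masses are not known exactly. Their poses are not given: they have to be found in the camera images.
- crock: The low wide white ceramic crock, round, 142 mm across, rim 115 mm above its foot, 3.2 kg, loose on the worktop. Origin: centre of its underside, z up. A steel lock ring just inside its mouth has two gaps through which the lid's locking bar passes.
- crock_lid: Its round steel lid, 144 mm across, 15 mm thick, 0.35 to 0.55 kg with knob, lying on the rim on a rubber seal. Origin: centre of the seal's underside (115 mm above the crock's underside when shut); z up, x along the locking bar while locked. Two pins key it to the crock: the lid does not turn. Pins and bar reach 21 mm below the origin (29 when pressed): lift straight for 30 mm.
- crock_knob_grip (a point): Grip point on the axis of the lid's black mushroom knob, 45 mm above the lid's origin. The knob is a round upright cylinder 46 to 48 mm across, 28 to 62 mm above the lid's origin (upright flank 33 to 53 mm), on a thin stem; the lid's top is at 15 mm. Grip it across any diameter. z up, x along the locking bar.
- crock_push (a joint): How far the knob is pressed down, in m: 0 up (spring, 6 N), 0.008 fully down (10 N). It springs back up. While locked, the knob cannot be turned unless it is down by 5 mm or more; once turned by more than 0.5 rad it may come up again.
- crock_knob (a joint): How far the knob and its locking bar are turned, in rad: 0 locked, 1.047 (60 degrees counter-clockwise seen from above) at its stop, where the bar is free to pass. It stays where it is left (0.04 N m friction). It must be within about 0.08 of the stop for the bar to pass. The ridge on the knob's top shows its angle; two raised dots on the lid mark shut (small) and open (large).
- tall_crock: Closed tall narrow crock of the same set with the same kind of knob, 108 mm across, 150 mm to the rim and 209 mm to the top of its knob; leave alone. Origin: centre of its underside.
- mill_1: Wooden pepper mill, 58 mm across, 170 mm tall; leave alone. Origin: centre of its underside.
- spice_jar_1: Spice jar, 45 mm across, 106 mm tall, behind the crocks; leave alone. Origin: centre of its underside.
- spice_jar_3: Spice jar, 43 mm across, 100 mm tall, in front of the crocks; leave alone. Origin: centre of its underside.
- kitchen_timer: Round wind-up kitchen timer, 67 mm across, 54 mm tall; leave alone. Origin: centre of its underside.
- tin_9: Food tin, 75 mm across, 58 mm tall; leave alone. Origin: centre of its underside.
- tin_15: Food tin, 75 mm across, 110 mm tall; leave alone. Origin: centre of its underside.
- box_1: Carton, 73 x 132 mm, 93 mm tall; leave alone. Origin: centre of its underside.
- jar_2: Screw-top jar, 75 mm across, 112 mm tall; leave alone. Origin: centre of its underside.

How it is judged (in metres and radians):
On the way, in this order (a step that is already met when the one before it is completed fails the run):
1. the knob is pressed down against its spring (4 mm or more) while still locked (value of joint crock_push above 0.004 m and value of joint crock_knob below 0.3 rad), for 0.05 s.
2. the knob is turned to its open stop (0.9 rad or more) with the lid still on the crock (value of joint crock_knob above 0.9 rad and z of crock_lid in the frame of crock below 0.125 m), for 0.05 s.
At the end, for the whole second after the job is handed in: The gripper still holds the lid (over 2 N), its underside 5 to 13 cm above the crock's rim, within 30 mm of straight over its mouth, level within 0.1 rad, still (under 20 mm/s, 0.15 rad/s), not touching the crock, which stands upright within 20 mm of its place (z of crock_lid in the frame of crock between 0.165 and 0.245 m and horizontal distance between crock_lid and crock below 0.03 m and angle between crock_lid's own z axis and vertical below 0.1 rad and linear speed of crock_lid below 0.02 m/s and angular speed of crock_lid below 0.15 rad/s and contact force between crock_lid and the fingers above 2 N and contact force between crock_lid and crock below 0.05 N and angle between crock's own z axis and vertical below 0.05 rad and distance of crock from where it was at the start of the episode below 0.02 m); the arm keeps its last pose, push and grip.
It fails at once if the lid was tipped by more than 0.3 rad (angle between crock_lid's own z axis and vertical above 0.3 rad).
It fails at once if the crock was pushed or lifted by more than 20 mm or tipped (distance of crock from where it was at the start of the episode above 0.02 m or angle between crock's own z axis and vertical above 0.12 rad).
It fails at once if something else on the worktop was moved by more than 20 mm (distance of any of tall_crock, mill_1, spice_jar_1, spice_jar_3, kitchen_timer, tin_9, tin_15, box_1, jar_2 from where it was at the start of the episode above 0.02 m).
It also fails if it takes over 35 s, if anything falls off the work surface, if the arm or the gripper's body presses on something with over 40 N, if the wrist force passes 120 N, or if a joint passes its speed limit or range.

## Working session

There is one attempt and no reset: what is moved stays moved. The work goes in short steps, Python scripts to look and compute and a shell command to move; the robot and the scene stay as the last step left them, time stands still between calls to the robot, and variables do not carry over. Pictures are saved under pics/ and viewed, at most 10 in all, crops included, and the job is handed in when it is done.

```bash
mkdir -p pics; python3 - <<'E'
from cell import manip
import cv2
print(manip.read_state(), manip.tip_reach)
for n in ("scene","top"):
    print(n, manip.camera_params(n)); cv2.imwrite(f"pics/{n}0.png", manip.camera(n)[:,:,::-1])
print(manip.camera_params("wrist"))
E
```

```text
{'clock': 0.0, 'joints': array([ 1.10741803e+00,  3.00471344e-01,  1.52158842e+00, -3.79538633e-05,
        1.32068655e+00, -6.65781076e-02]), 'qd': array([ 0.0004914 , -0.00069887, -0.00074789,  0.00151995, -0.0004484 ,
        0.00112323]), 'effort': array([-1.33358819e-03, -5.31824470e+01, -3.52719426e+01,  7.06800004e-02,
        2.45752058e-02, -8.07385049e-05]), 'eef_pos': array([212.4476355 , 507.0445763 , 218.88307897]), 'eef_rot': array([-3.14043910e+00, -4.00716752e-05,  2.74480185e+00]), 'wrist_force': array([-0.68267989,  0.18955572,  0.74788678]), 'moment': array([ 0.01745953, -0.00347153, -0.02479257]), 'finger_force': 0.0, 'finger_gap': 94.0625810792963} 14.0
scene {'fovy': 57.37362286366923, 'cx': 274.732451332214, 'cy': 214.0221140684151, 'origin': array([ 193.2331359 , -113.99015305,  780.98148926]), 'attitude': array([-2.42446212, -0.00881702, -0.70500011])}
top {'fovy': 50.293689191973485, 'cx': 288.28042977931744, 'cy': 209.56499360828766, 'origin': array([ 230.95192666,  240.37093102, 1243.54063716]), 'attitude': array([-2.88053504e+00,  2.52372595e-03, -1.45107015e+00])}
{'fovy': 67.89326708624061, 'cx': 282.40029476460603, 'cy': 207.82131277707398, 'origin': array([137.49529391, 538.62710659, 384.91784181]), 'attitude': array([2.86220331e+00, 2.34247784e-03, 1.17429852e+00])}
```

View pics/top0.png

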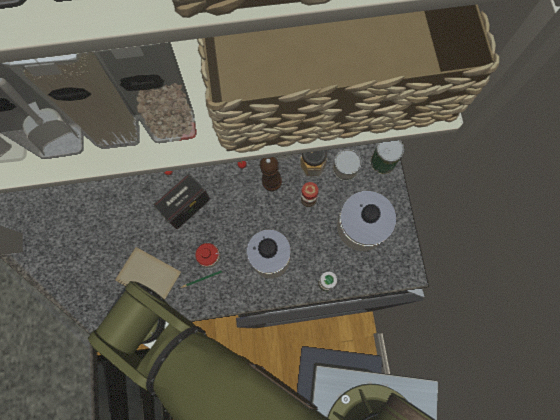

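View pics/scene0.png

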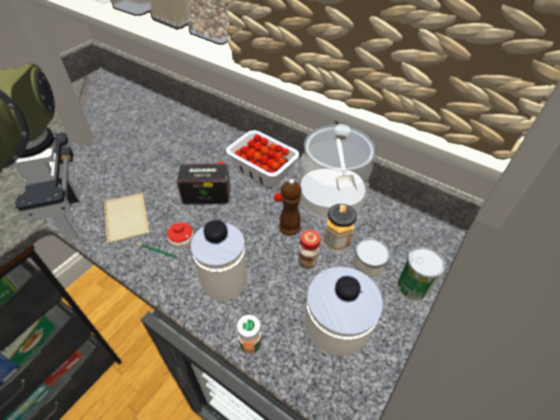

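The top view shows the wide crock at about (368,218) with its knob at (371,213). In the scene view its knob is at (347,288). I'll enlarge both.

```bash
python3 - <<'E'
import cv2, numpy as np
a=cv2.imread("pics/top0.png")[180:255,330:405]; b=cv2.imread("pics/scene0.png")[260:360,295:395]
f=lambda x:cv2.resize(x,(400,400),interpolation=cv2.INTER_CUBIC)
cv2.imwrite("pics/c1.png",np.hstack([f(a),f(b)]))
E
cat > h.py <<'E'
import numpy as np
from scipy.spatial.transform import Rotation as R
from cell import manip
def ray(n,u,v,p=None):
    p=p or manip.camera_params(n); f=210/np.tan(np.radians(p["fovy"]/2))
    return p["origin"],R.from_euler("xyz",p["attitude"]).apply([(u-p["cx"])/f,(v-p["cy"])/f,1])
def at(n,u,v,z,p=None):
    o,d=ray(n,u,v,p); return o+d*(z-o[2])/d[2]
def proj(n,X,p=None):
    p=p or manip.camera_params(n); f=210/np.tan(np.radians(p["fovy"]/2))
    c=R.from_euler("xyz",p["attitude"]).inv().apply(np.array(X)-p["origin"]); return p["cx"]+f*c[0]/c[2],p["cy"]+f*c[1]/c[2]
E
python3 - <<'E'
from h import *
print(at("top",371,213,177),at("scene",347,287,172))
for u,v in [(200,150),(460,125),(425,288),(237,318)]: print(at("top",u,v,0))
for n,u,v,z in [("top",268,248,209),("scene",215,232,205),("top",310,187,106),("top",328,280,100),("top",347,157,58),("top",388,150,110),("top",269,162,170)]: print(n,at(n,u,v,z))
E
```

```text
[529.01704076  73.85542085 177.        ] [528.17408622  69.58069646 172.        ]
[711.83941521 566.80285226   0.        ]
[ 885.2273065  -201.32578882    0.        ]
[ 383.63812113 -116.30260482    0.        ]
[242.7394502 384.5641085   0.       ]
top [406.97086536 311.98011608 209.        ]
scene [405.61614882 303.82590788 205.        ]
top [601.07542801 229.43089544 106.        ]
top [362.15028123 157.50374979 100.        ]
top [717.72193097 134.50981677  58.        ]
top [729.83194612  30.28796648 110.        ]
top [634.50347129 341.30077747 170.        ]
```

View pics/c1.png

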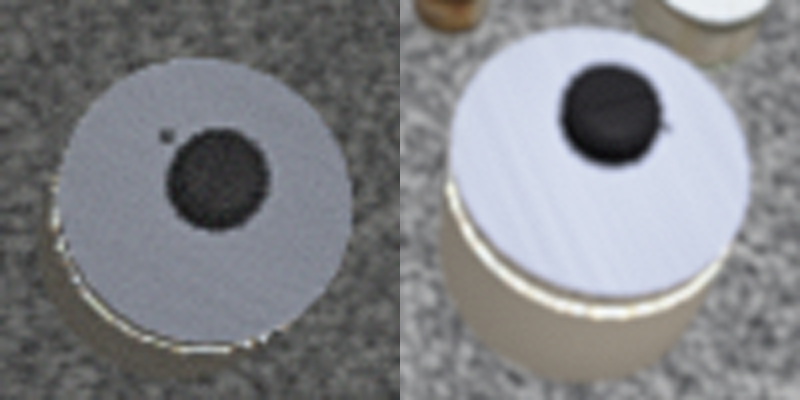

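```bash
python3 - <<'E'
from h import *
def tri(a,b):
    (o,d),(p,e)=ray("top",*a),ray("scene",*b)
    A=np.array([d,-e]).T; s=np.linalg.lstsq(A,p-o,rcond=None)[0]
    return o+s[0]*d, np.linalg.norm(o+s[0]*d-p-s[1]*e)
print(tri((226,148),(232,68)), tri((193,137),(226,38)), tri((463,122),(475,190)))
print("knob",tri((370.9,213.6),(295+611/4,260+112/4)))
for z in (174,177): print(at("top",370.9,213.6,z),at("scene",295+611/4,260+112/4,z))
print("lid",at("top",368.6,217.9,130),at("scene",295+600/4,260+161/4,130))
o=np.array([529,72,0])
for t in (0,90,180,270): print(t,proj("top",o+[72*np.cos(np.radians(t)),72*np.sin(np.radians(t)),125]),proj("scene",o+[72*np.cos(np.radians(t)),72*np.sin(np.radians(t)),125]))
E
```

```text
(array([546.88688483, 399.68925717, 452.11993872]), np.float64(6.997463340646193)) (array([553.28680083, 460.19049557, 472.44260718]), np.float64(16.05295477971667)) (array([655.14050364, -46.86510351, 450.68767449]), np.float64(49.98766607624532))
knob (array([512.54283004,  82.36296356, 230.67442695]), np.float64(166.7782453716738))
[528.29910952  73.52170603 174.        ] [664.90241566 -49.76148005 174.        ]
[527.46506776  73.98970851 177.        ] [662.57119491 -50.07892963 177.        ]
lid [528.4709778   71.68627221 130.        ] [672.06813097 -56.73024675 130.        ]
0 (np.float64(370.1915149402635), np.float64(191.60527795887387)) (np.float64(367.47453163732155), np.float64(277.59207470808286))
90 (np.float64(340.27787767391436), np.float64(214.93295993419375)) (np.float64(316.13162505747596), np.float64(273.8248659230132))
180 (np.float64(366.06495354083745), np.float64(245.56695230447843)) (np.float64(315.59686596633225), np.float64(321.4173848179737))
270 (np.float64(396.16083937473513), np.float64(221.38892724367784)) (np.float64(371.8632731328548), np.float64(325.86765966852715))
```

```bash
python3 -m creep '[[1,[0,0,-5],0],[1,[-3,-1.8,-5],0],[1,[-7,-4.2,-5],0],[1,[-11,-6.7,-5],0],[1,[-15,-9.1,-5],0],[1,[-19,-11.5,-5],0],[1,[-23,-14,-5],0],[1,[-27,-16.4,-5],0],[1,[-31,-18.9,-5],0],[1,[-35,-21.3,-5],0],[1,[-39,-23.7,-5],0],[1,[-43,-26.2,-5],0]]'
```

```text
clock: 1.3
eef_pos: [508.6, 97.6, 269.3]
eef_rot: [-3.141, -0.0, 2.745]
wrist_force: [0.4, 1.1, 0.0]
finger_gap: 94.0
finger_force: 0.0
```

```bash
python3 -m creep '[[1,[-1.4,-1,0],0],[1,[-2.8,-1.6,0],0],[1,[-2.8,-1.6,0],0],[1,[-2.8,-1.6,0],0]]'; python3 - <<'E'
from h import *; import cv2,json
s=manip.read_state(); p=manip.camera_params("wrist"); im=manip.camera("wrist")
print(s["eef_pos"],s["eef_rot"])
json.dump({k:np.array(v).tolist() for k,v in p.items()},open("w1.json","w"))
cv2.imwrite("pics/w1.png",im[:,:,::-1])
for X in ([528.5,72,177],[528.5,72,130],[528.5,144,130],[528.5,0,130]): print(proj("wrist",X,p))
E
```

```text
clock: 1.7
eef_pos: [527.2, 74.8, 269.4]
eef_rot: [3.142, -0.0, 2.746]
wrist_force: [0.4, -0.6, -0.1]
finger_gap: 93.9
finger_force: 0.0
[527.1562803   74.80771359 269.35254165] [ 3.14156723e+00 -3.85839363e-04  2.74552411e+00]
(np.float64(280.40721216392507), np.float64(218.42080474123085))
(np.float64(280.75149885577525), np.float64(204.1502263787345))
(np.float64(347.81732419169515), np.float64(177.13007600452093))
(np.float64(216.88196388256063), np.float64(229.88262332849732))
```

View pics/w1.png

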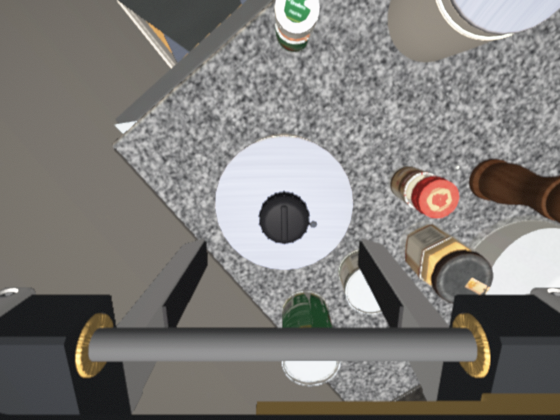

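Wrist view: knob top at (284,217), lid ellipse centre at (284,202), and the ridge vertical in the image. The visible "open" dot at (313,223) is about 60° counter-clockwise from the ridge, so the knob is locked.

```bash
python3 - <<'E'
from h import *; import json
p=json.load(open("w1.json"))
k=at("wrist",284,217.3,177,p); l=at("wrist",284,202,130,p); print(k,l)
s=manip.read_state(); t=(k+l)/2
print(R.from_euler("xyz",s["eef_rot"]).inv().apply(np.r_[t[:2],158]-s["eef_pos"])/10)
E
```

```text
[528.75902815  75.27745811 177.        ] [527.68530386  75.90945888 130.        ]
[-0.08871008  0.09741081 11.14638231]
```

```bash
python3 -m creep '[[1,[0,0.1,4],0],[1,[0,0.1,8],0],[1,[0,0.1,10],0],[1,[0,0.1,11],0],[1,[0,0.1,11.1],0],[1,[0,0.1,11.1],0]]' && python3 -m creep '[[-1,[0,0,0],0],[-1,[0,0,0],0],[-1,[0,0,0],0],[-1,[0,0,0],0],[-1,[0,0,0],0],[-1,[0,0,0],0],[-1,[0,0,0],0],[-1,[0,0,0],0]]' 40
```

```text
clock: 2.35
eef_pos: [528.2, 75.3, 159.6]
eef_rot: [3.141, 0.001, 2.745]
wrist_force: [0.2, -0.0, 0.6]
finger_gap: 93.7
finger_force: 0.0
clock: 3.15
eef_pos: [528.0, 74.8, 158.5]
eef_rot: [3.141, 0.0, 2.745]
wrist_force: [-0.4, 1.2, 1.2]
finger_gap: 44.2
finger_force: 40.0
```

```bash
python3 - <<'E'
from h import *; import cv2
im=manip.camera("wrist"); s=manip.read_state()
print(s["eef_pos"],s["finger_gap"],proj("wrist",s["eef_pos"]*[1,1,0]+[0,0,177]),proj("wrist",s["eef_pos"]*[1,1,0]+[0,0,130]))
cv2.imwrite("pics/w2.png",im[:,:,::-1])
E
```

```text
[527.96580168  74.8286779  158.51281574] 44.47946160050855 (np.float64(282.7950681208377), np.float64(279.0568967313109)) (np.float64(282.79299339893925), np.float64(244.3607584256328))
```

View pics/w2.png

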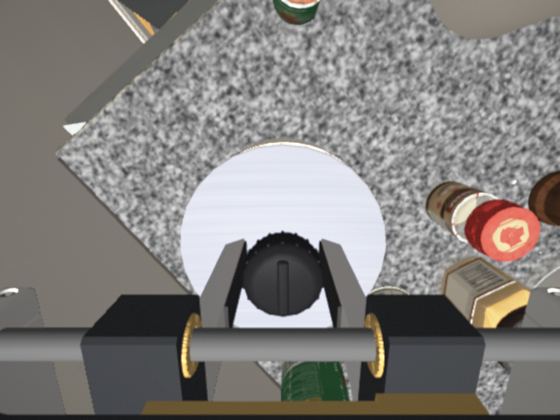

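The knob, at about (283,275), sits centred between the pads, so the grip is good. Now I'll press it down.

```bash
python3 -m creep '[[-1,[0,0,0.3],0],[-1,[0,0,0.6],0],[-1,[0,0,0.8],0],[-1,[0,0,0.85],0],[-1,[0,0,0.85],0],[-1,[0,0,0.85],0],[-1,[0,0,0.85],0]]'
```

```text
clock: 3.9
eef_pos: [528.2, 74.8, 150.6]
eef_rot: [3.141, 0.001, 2.745]
wrist_force: [-2.5, 0.9, 8.8]
finger_gap: 44.2
finger_force: 40.0
```

```bash
python3 -m creep '[[-1,[0,0,0.1],0],[-1,[0,0,0.15],0],[-1,[0,0,0.15],0],[-1,[0,0,0.15],0]]'
```

```text
clock: 4.3
eef_pos: [528.4, 74.8, 150.2]
eef_rot: [3.141, 0.002, 2.745]
wrist_force: [-6.6, -0.5, 19.7]
finger_gap: 44.1
finger_force: 40.0
```

Force rises to 20 N with no more travel, so the knob is fully down. Next is the 60° counter-clockwise turn, which is negative about the tool z.

```bash
python3 -m creep '[[-1,[0,0,0],-1],[-1,[0,0,0],-2.2],[-1,[0,0,0],-3.4],[-1,[0,0,0],-4.6],[-1,[0,0,0],-5.8],[-1,[0,0,0],-7],[-1,[0,0,0],-8.2],[-1,[0,0,0],-9.4],[-1,[0,0,0],-10.6],[-1,[0,0,0],-11.4],[-1,[0,0,0],-11.8],[-1,[0,0,0],-11.8]]'; python3 -c "
from cell import manip; s=manip.read_state(); print(s['moment'],s['joints'])"
```

```text
clock: 5.5
eef_pos: [530.0, 72.0, 150.5]
eef_rot: [-3.134, 0.002, -2.508]
wrist_force: [4.1, -20.2, 14.7]
finger_gap: 44.4
finger_force: 40.0
[-4.15901704 -1.10987728 -0.0997987 ] [ 0.06905422  0.33067203  1.6486325  -0.00551172  1.15644534 -2.13293441]
```

```bash
python3 -m creep '[[-1,[0,-0.1,0],0],[-1,[0,-0.2,0],-0.2],[-1,[0,-0.28,0],-0.4],[-1,[0,-0.28,0],-0.6],[-1,[0,-0.28,0],-0.6],[-1,[0,-0.28,0],-0.6]]'; python3 - <<'E'
from h import *; import cv2
s=manip.read_state(); print(s['moment'],s['eef_rot'])
im=manip.camera("wrist"); print(proj("wrist",s["eef_pos"]*[1,1,0]+[0,0,169]))
cv2.imwrite("pics/w3.png",im[:,:,::-1])
E
```

```text
clock: 6.1
eef_pos: [530.6, 71.0, 150.3]
eef_rot: [-3.138, 0.001, -2.457]
wrist_force: [-4.2, -12.0, 17.7]
finger_gap: 44.1
finger_force: 40.0
[-2.12188916  0.49544828 -0.56984079] [-3.13768297e+00  1.18557823e-03 -2.45749805e+00]
(np.float64(280.83516001693374), np.float64(278.92846342888487))
```

View pics/w3.png

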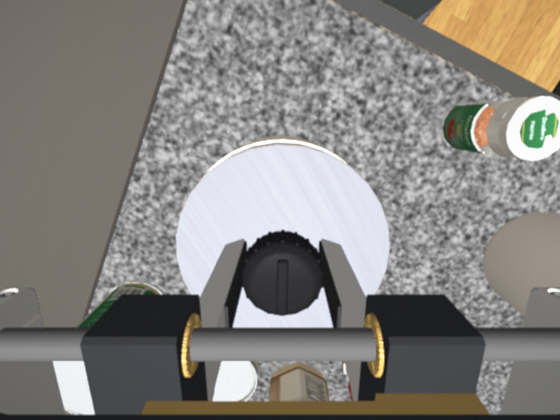

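The ridge has turned with the tool (1.08 rad), and the −0.57 N m moment shows the knob is against its stop. I'll relieve the side load and lift straight.

```bash
python3 -m creep '[[-1,[0.1,-0.07,0],0.2],[-1,[0.1,-0.07,-0.3],0.2],[-1,[0.1,-0.07,-0.6],0.2],[-1,[0.1,-0.07,-0.9],0.2],[-1,[0.1,-0.07,-1],0.2],[-1,[0.1,-0.07,-1],0.2],[-1,[0.1,-0.07,-1],0.2]]'; python3 -c "
from cell import manip; s=manip.read_state(); print(s['moment'],s['eef_rot'])"
```

```text
clock: 6.85
eef_pos: [529.8, 70.5, 158.5]
eef_rot: [-3.14, 0.0, -2.474]
wrist_force: [2.3, -5.3, 0.8]
finger_gap: 43.9
finger_force: 40.0
[-1.09879864 -0.66457609 -0.17050843] [-3.13962844e+00  2.94511606e-04 -2.47427619e+00]
```

```bash
python3 -m creep '[[-1,[0,0,-0.3],0],[-1,[0,0,-0.6],0],[-1,[0,0,-0.9],0],[-1,[0,0,-1.2],0],[-1,[0,0,-1.5],0],[-1,[0,0,-1.5],0]]'; python3 -c "
from cell import manip; s=manip.read_state(); print(s['moment'],s['eef_rot'])"
```

```text
clock: 7.45
eef_pos: [529.4, 71.8, 174.0]
eef_rot: [3.141, 0.001, -2.474]
wrist_force: [-0.0, 0.3, -4.3]
finger_gap: 44.5
finger_force: 40.0
[0.10401557 0.05831112 0.00716108] [ 3.14133154e+00  1.07222687e-03 -2.47364454e+00]
```

The wrist reads −4.3 N, which is just the lid's weight, so the bar is free.

```bash
python3 -m creep '[[-1,[0,0,-0.6],0],[-1,[0,0,-1.2],0],[-1,[0,0,-1.8],0],[-1,[0,0,-2.6],0],[-1,[0,0,-3.4],0],[-1,[0,0,-4.2],0],[-1,[0,0,-5],0],[-1,[0,0,-5.6],0],[-1,[0,0,-6.1],0],[-1,[0,0,-6.4],0],[-1,[0,0,-6.5],0],[-1,[0,0,-6.5],0]]' && python3 -m creep '[[-1,[0,0,0],0],[-1,[0,0,0],0],[-1,[0,0,0],0]]'; python3 - <<'E'
from h import *; import cv2
print(manip.read_state()["moment"])
a=manip.camera("scene")[150:400,200:450];b=manip.camera("top")[130:330,260:460]
f=lambda x:cv2.resize(x[:,:,::-1],(400,400),interpolation=cv2.INTER_CUBIC)
cv2.imwrite("pics/e1.png",np.hstack([f(a),f(b)]))
E
```

```text
clock: 8.65
eef_pos: [529.2, 71.3, 238.3]
eef_rot: [3.142, -0.0, -2.474]
wrist_force: [0.2, -0.1, -4.6]
finger_gap: 43.8
finger_force: 40.0
clock: 8.95
eef_pos: [529.2, 71.3, 238.3]
eef_rot: [3.141, -0.0, -2.474]
wrist_force: [0.1, -0.3, -4.8]
finger_gap: 44.1
finger_force: 40.0
[ 0.05398026  0.09267225 -0.0009462 ]
```

View pics/e1.png

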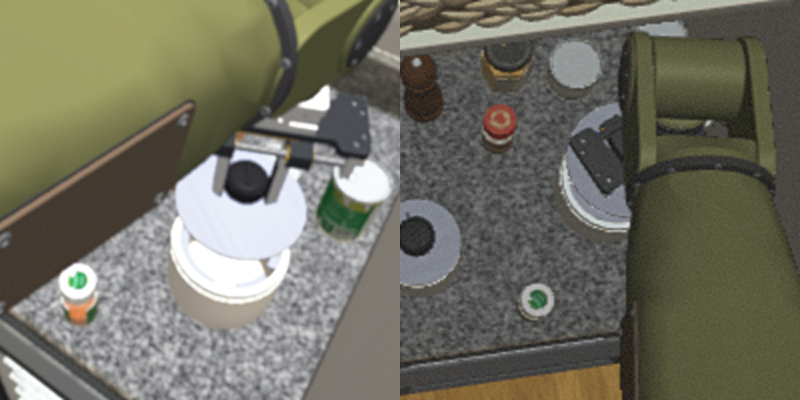

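The lid is level in the gripper above the open crock, lid centre at about (240,205) in the left half and mouth at (230,250). The crock is upright and everything else is in place. I'm handing in.

```bash
python3 -c "
from cell import manip; print(manip.sign_off())"
```

```text
the job is handed in; nothing more can be done
None
```

The low wide crock is open and the job is handed in: the gripper holds the lid level and still, about 8 cm above the crock and over its mouth. In the last pictures the crock stands upright and nothing else looks moved, but `sign_off()` gave no verdict.

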